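# Finger-tighten a gland nut, then one flat with the wrench

## Robot

A 7-joint arm with a two-finger parallel gripper is mounted at the origin on a cart in front of the work surface, level with it; the furniture and walls round the work are solid. World frame = base frame: x ahead of the robot, y to its left, z up, the work surface at z = 0. Lengths are in mm, angles in rad, forces in N, time in s.
With the tool pointing down it reaches from about 400 to 850 mm from the base axis. Payload 10.4 kg.
Tool frame: the origin (TCP) lies midway between the tips of the shut fingers; the grasp point (between the pads) lies 19 mm behind it; z points along the fingers, y is the direction in which the jaws open and shut (so a half turn about z gives the same grasp; the last joint's range is limited). The gripper opens to 85 mm and grips with 20 to 120 N. Pads are 22 mm wide; open, the fingers measure 114 mm over their backs; the gripper's body (76 mm by 85 mm) begins 54 mm behind the grasp point. The pads swing forward as they close: fully open they stand 13 mm farther back than shut.
Start: joints at [-1.197, 0.332, -0.065, 1.46, 0.022, 1.35, -0.088], TCP at [241.532, 576.466, 231.338] pointing down, gripper open.
Joint ranges: [-2.6, 2.6], [-0.5, 2.12], [-1.47, 1.34], [0.16, 2.42], [-1.27, 4.41], [0.06, 2.06], [-2.6, 2.6]. Speed limits (rad/s): [2.22, 2.22, 2.79, 2.79, 3.14, 3.14, 3.14].

## Interface

Orientations are given as a unit quaternion [x, y, z, w].
In Python, from bench import * gives the robot as it stands. The module is installed in compiled form; this text tells all that it offers. Calls block until the motion is done:
- movep(position, orientation): joint-space move of the TCP to a pose.
- move_straight(position, attitude=None, v=150): straight line of the TCP; attitude=None keeps the orientation; v is the mean speed in mm/s.
- set_joints(angles): joint-space move.
- release() and grab(): open the fingers fully, or close them until they stop; the grip force is fixed at half the most.
- dwell(seconds).
- solve_ik(position, orientation): joint angles nearest the present ones, or None.
- observe(): the state.
- capture(name): name is "side" or "top"; returns a dict with "img" (400x640x3 uint8, red, green, blue), "vertical_fov" (degrees; the focal length in pixels is half the picture's height over the tangent of half this angle, whatever the lens; pixels are square), "cx", "cy" (the principal point, pixels), "k1" (the pictures are not rectified: a ray, as slopes to the right and down, at radius r is drawn at 1 + k1 r^2 times it, then the intrinsics apply), "R" (3x3) and "t" (3): a world point X has camera coordinates R X + t. Camera axes: x right, y down, z forward; pixel columns grow to the right and rows downward; lengths in mm; the calibration is good to about 2 mm. A picture is of the moment at which its call begins. There is no depth.
A pose or a line that the arm cannot do raises MotionError and nothing moves.
- finish_job(): hands the job in, once; it reports no verdict.
The state is a dict: "time_s": time; "joints": joint angles; "dq": joint speeds; "tau": joint torques, N m; "tool_pos": TCP position; "eef_rot": TCP orientation; "wrist_force": force on the tool from outside, world axes, zero at the start; "wrist_torque": the same for the moment, N m; "gripper_width": opening from 0.0 (shut) to 1.0 (fully open).
Only numpy, scipy, OpenCV 4.12 (cv2) and the standard library are available. Lean on these libraries where they do the work, as an engineer would, in place of code of your own. Each camera call takes 0.05 s, during which the arm holds its last target.

## Task

On the leaning test fitting, run the brass nut down clockwise by its knurled collar until it is finger-tight, without forcing it further by hand. Then take the open-ended wrench whose jaw fits the nut, turn the nut one more flat (a sixth of a turn) past finger-tight with it and no further, and lay the wrench back flat on the bench. Leave the other wrench and the other things where they are.

Things in the scene. Friction and masses are not known exactly. Their poses are not given: they have to be found in the camera images.
- stand: fixed test stand; origin under the centre of its base plate (180x140x12 mm), z up. A pedestal of 60 mm diameter rises from the plate, its axis leaning 30 degrees from vertical towards the stand's -x (roughly towards the robot), and ends in a steel flange of 68 mm diameter on which the brass nut sits, 95 mm towards -x and 175 mm up from the origin
- gland_nut: the brass nut; origin on its axis at mid-hexagon, z outward along the leaning axis. Hexagon 46 mm across flats, z -9 to +9 mm, corners on its x axis and every 60 degrees (a jaw's mouth points along a corner). Flange top at z -10 mm. At finger-tight its +x points back towards the robot: a handle lying along +x with the mouth towards -x goes on well. It turns but does not sink
- nut_collar (a point): middle of the knurled round collar for the fingers, on the nut's axis 22 mm above mid-hexagon; collar 28 mm in diameter, 26 mm high; above it a fixed tube stub of 16 mm diameter, 17 mm high. Same axes as the nut
- nut_pointer (a point): outer end of the small dark pointer rib on the nut's shoulder, on the nut's +x side, 23 mm from its axis
- end_mark (a point): point midway between the pair of brass ridges on the flange's rim: the pointer rib stands above it when the nut is one flat past finger-tight. A single ridge 60 degrees anticlockwise (seen from above) marks where the rib stands at finger-tight
- nut_run (a joint): free running of the nut, rad, grows clockwise seen from above; starts at 0 to 0.4, is finger-tight at its stop at 1.30; resistance 0.2 N m (it stays where left, but can be run back by more than that)
- nut_tight (a joint): turn of the nut past finger-tight, rad, clockwise seen from above; 0 at the start; resistance 0.7 N m, it stays where left; one flat is 1.047. The fingers gripping the collar at about 25 N slip before they turn it; a hard grip would turn it
- wrench: the steel open-ended wrench that fits the nut, 200 mm long, 14 mm thick, 160 g; origin under its jaw centre, x out of the mouth, handle towards -x, z up when flat
- wrench_jaw (a point): centre of the wrench's jaw (half-way up its thickness); where the nut's axis comes when fully on. Jaw opening 48.2 mm wide (1.1 mm play a side, about 5 degrees of free turn each way), 3 mm play behind the nut, head 82 mm wide, prongs reach 27 mm towards +x
- wrench_grip (a point): middle of the wrench's handle, half-way up, 115 mm behind the jaw centre; handle 18 mm wide, 14 mm thick; same axes as the wrench
- small_wrench_jaw (a point): jaw centre of the smaller wrench, 170 mm long, jaw 33 mm: does not fit; leave it
- grease_pot: white pot with blue lid, 58 mm wide, 73 mm high, origin under its centre; leave it
- screwdriver_red: screwdriver with red handle, 137 mm, origin under its middle; leave it
- tape_roll: roll of blue tape, 82 mm, 46 mm high, origin under its centre; leave it
- spanner_13: small combination spanner, 162 mm long, 7 mm thick, origin under its middle; leave it

How it is judged (in metres and radians):
On the way, in this order (a step that is already met when the one before it is completed fails the run):
1. the nut is run down finger-tight and let go, not forced further (value of joint nut_run above 1.22 rad and value of joint nut_tight below 0.15 rad and contact force between the fingers and gland_nut below 0.5 N), for 0.2 s.
2. the fitting wrench, on the nut, turns it past finger-tight (value of joint nut_tight above 0.4 rad and contact force between wrench and gland_nut above 1 N), for 0.1 s.
At the end, for the whole second after the job is handed in: the nut is still run down (nut_run over 1.18) and stands 0.85 to 1.25 rad past finger-tight (one flat is 1.047); the wrench that fits lies flat on the bench (middle of jaw and of handle both below 17 mm), at rest (value of joint nut_run above 1.18 rad and value of joint nut_tight between 0.85 and 1.25 rad and height (world z) of each of wrench_grip, wrench_jaw below 0.017 m and height (world z) of wrench_jaw above -0.01 m and linear speed of wrench below 0.02 m/s); the robot touches nothing.
It fails at once if the nut is forced past finger-tight by the fingers (over 0.2 rad) (value of joint nut_tight above 0.2 rad and contact force between the fingers and gland_nut above 3 N).
It fails at once if the nut is overtightened (more than 1.3 rad past finger-tight) (value of joint nut_tight above 1.3 rad).
It fails at once if another thing on the bench is moved by more than 30 mm (distance of any of small_wrench_jaw, grease_pot, screwdriver_red, tape_roll, spanner_13 from where it was at the start of the episode above 0.03 m).
It also fails if it takes over 66 s, if anything falls off the work surface, if the arm or the gripper's body presses on something with over 40 N, if the wrist force passes 120 N, or if a joint passes its speed limit or range.

## Working session

There is one attempt and no reset: what is moved stays moved. The work goes in short steps, each a Python script; the robot and the scene stay as the last script left them, time stands still between calls to the robot, and variables do not carry over. Pictures are saved under pics/ and viewed, and the job is handed in when it is done.

```bash
mkdir -p pics; ls
python3 - <<'E'
from bench import *
import cv2, numpy as np, json
s=observe(); print({k:np.round(v,3).tolist() for k,v in s.items()})
for n in ("side","top"):
    c=capture(n); cv2.imwrite(f"pics/{n}0.png",c["img"][:,:,::-1])
    print(n,c["vertical_fov"],c["cx"],c["cy"],c["k1"],np.round(c["R"],4).tolist(),np.round(c["t"],1).tolist(), np.round(-np.array(c["R"]).T@c["t"],1))
E
```

```text
pics
{'time_s': 0.0, 'joints': [-1.197, 0.333, -0.065, 1.461, 0.022, 1.35, -0.088], 'dq': [0.0, -0.0, 0.0, -0.001, 0.001, -0.0, -0.0], 'tau': [-0.001, -62.54, 0.049, -39.163, 0.016, 0.009, 0.0], 'tool_pos': [241.39, 576.064, 230.486], 'eef_rot': [0.197, 0.98, -0.001, -0.0], 'wrist_force': [-0.503, -0.231, 0.033], 'wrist_torque': [-0.003, 0.004, -0.015], 'gripper_width': 0.998}
side 49.687792027534854 327.430454400716 201.98595052912066 -0.053759362981701565 [[0.9578, -0.2874, 0.0021], [-0.129, -0.4365, -0.8904], [0.2569, 0.8526, -0.4552]] [-554.4, 222.1, 1098.2] [ 277.6 -998.7  698.8]
top 49.566703387045635 322.41620081933667 198.1739995639322 -0.04999633553117867 [[-0.0038, -0.9996, 0.0264], [-0.9907, 0.0002, -0.136], [0.136, -0.0267, -0.9904]] [18.0, 597.8, 1356.3] [ 407.9   54.1 1424.1]
```

View pics/side0.png

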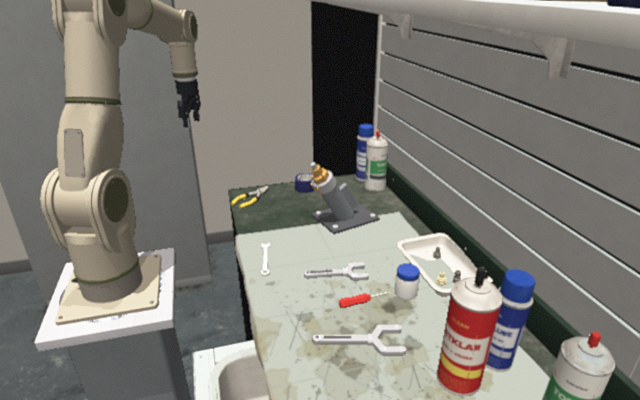

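View pics/top0.png

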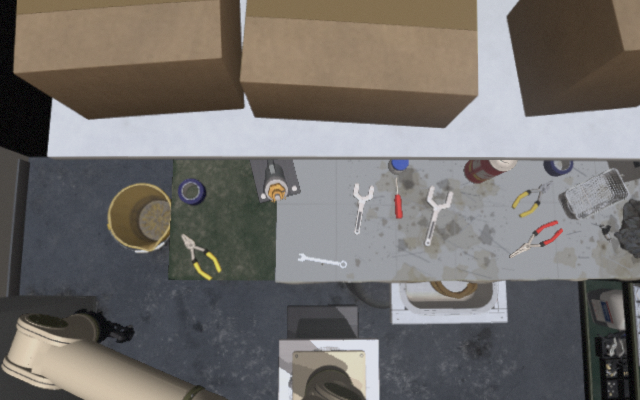

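```bash
cat > h.py <<'E'
import numpy as np, cv2
from scipy.spatial.transform import Rotation as Ro
from scipy.optimize import least_squares
def proj(c,X):
    X=np.atleast_2d(X); p=X@np.array(c["R"]).T+np.array(c["t"]); s=p[:,:2]/p[:,2:]
    f=200/np.tan(np.radians(c["vertical_fov"])/2); r2=(s**2).sum(1,keepdims=True)
    return f*s*(1+c["k1"]*r2)+[c["cx"],c["cy"]]
def ray(c,uv):
    f=200/np.tan(np.radians(c["vertical_fov"])/2)
    d=(np.array(uv,float)-[c["cx"],c["cy"]])/f; s=d.copy()
    for _ in range(20): s=d/(1+c["k1"]*(s@s))
    R=np.array(c["R"]); o=-R.T@np.array(c["t"]); v=R.T@np.array([*s,1]); return o,v/np.linalg.norm(v)
def onplane(c,uv,z):
    o,v=ray(c,uv); return o+v*(z-o[2])/v[2]
def tri(cs,uvs):
    A=np.zeros((3,3));b=np.zeros(3)
    for c,uv in zip(cs,uvs):
        o,v=ray(c,uv); P=np.eye(3)-np.outer(v,v); A+=P;b+=P@o
    return np.linalg.solve(A,b)
def crop(img,x0,y0,x1,y1,k,name):
    im=cv2.resize(img[y0:y1,x0:x1,::-1],None,fx=k,fy=k,interpolation=cv2.INTER_CUBIC)
    for x in range((x0+9)//10*10,x1,10):
        cv2.line(im,(int((x-x0+.5)*k),0),(int((x-x0+.5)*k),5 if x%50 else 14),(0,0,255),1)
        if x%20==0: cv2.putText(im,str(x),(int((x-x0+.5)*k)-10,24),0,.4,(0,0,255),1)
    for y in range((y0+9)//10*10,y1,10):
        cv2.line(im,(0,int((y-y0+.5)*k)),(6,int((y-y0+.5)*k)),(0,0,255),1)
        if y%20==0: cv2.putText(im,str(y),(8,int((y-y0+.5)*k)+4),0,.4,(0,0,255),1)
    cv2.imwrite("pics/"+name,im)
E
python3 - <<'E'
from bench import *
from h import *
import pickle
cs=capture("side");ct=capture("top"); pickle.dump((cs,ct),open("c0.pkl","wb"))
crop(cs["img"],290,150,390,240,8,"s_stand.png")
crop(ct["img"],240,150,310,215,11,"t_stand.png")
crop(ct["img"],340,150,460,250,6,"t_wr.png")
crop(cs["img"],295,255,425,365,6,"s_wr.png")
E
```

```text
(no output)
```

View pics/s_stand.png

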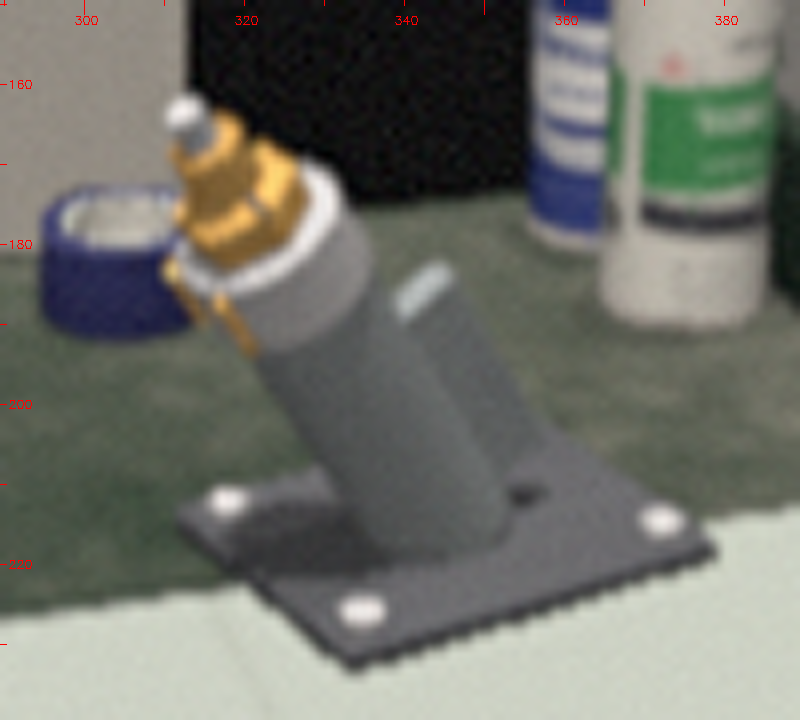

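View pics/t_stand.png

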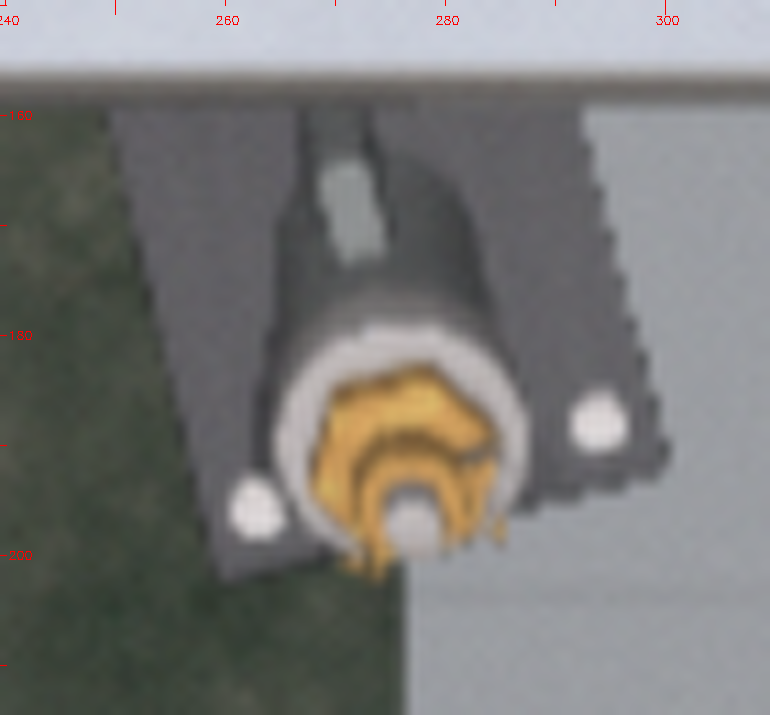

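View pics/t_wr.png

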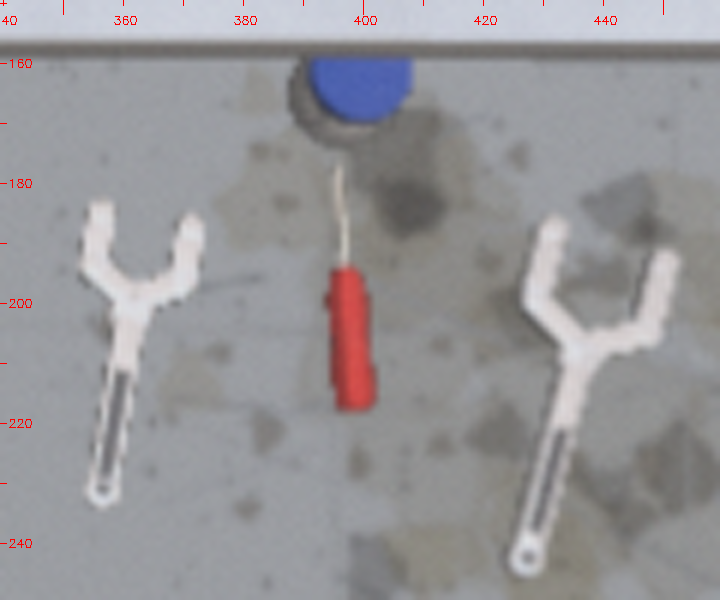

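View pics/s_wr.png

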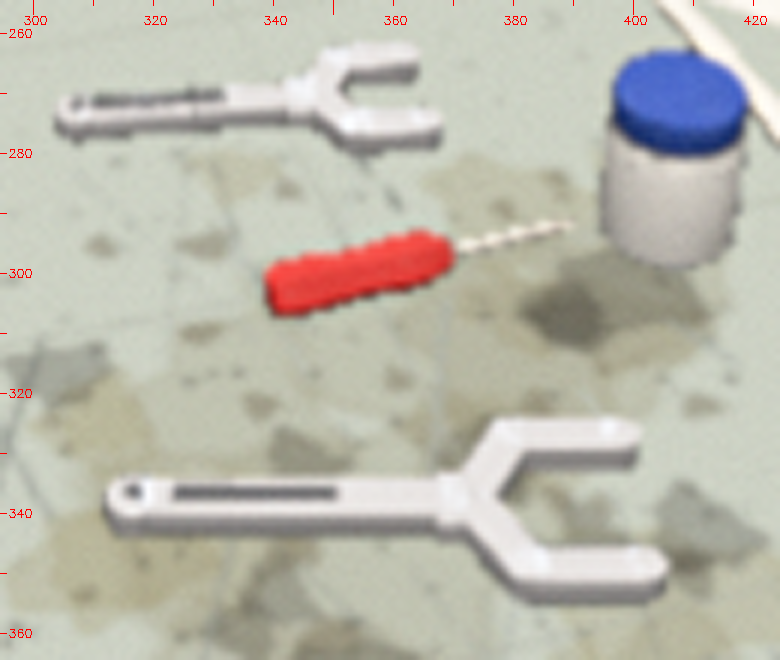

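```bash
cat > fit.py <<'E'
from h import *
import pickle
cs,ct=pickle.load(open("c0.pkl","rb"))
stub=tri([cs,ct],[(312.6,163.2),(276.95,197.05)])
print("stub top",stub.round(1),"reproj",proj(cs,stub).round(1),proj(ct,stub).round(1))
def spts(p,P):
    x,y,yaw=p; c,s=np.cos(yaw),np.sin(yaw); return np.asarray(P)@np.array([[c,-s,0],[s,c,0],[0,0,1]]).T+[x,y,0]
def res(p):
    r=[]
    for c,uv,P in [(cs,(333.3,232.6),(-90,-70,0)),(cs,(311.75,213.5),(-90,70,12)),(cs,(379.1,218),(90,-70,6)),
                   (ct,(259.7,202),(-90,70,6)),(ct,(300.4,192.2),(-90,-70,6))]:
        r.append(proj(c,spts(p,[P]))[0]-uv)
    for d in (52,): pass
    return np.ravel(r)
s=least_squares(res,[stub[0]+100,stub[1],0.2]); print(s.x, res(s.x).round(1))
x,y,yaw=s.x
a=spts([0,0,yaw],[[-.5,0,np.sqrt(.75)]])[0]
print("axis",a)
for d0 in (0,10): 
    b=spts(s.x,[[-95,0,175]])[0]+a*(d0+52); print(d0,b.round(1))
for z in (0,12):
  print([onplane(ct,uv,z).round(1) for uv in [(263,195.5),(293.8,188)]],[onplane(cs,uv,z).round(1) for uv in [(317.8,212),(334.3,226),(371.8,214.5)]])
# wrench
print("big top:",[onplane(ct,uv,14).round(1) for uv in [(427.3,242),(432,187),(450.5,192)]])
print("big side:",[onplane(cs,uv,14).round(1) for uv in [(316,336.3),(400,327),(404.5,349)]])
# shelf edge
o1,v1=ray(ct,(100,157));o2,v2=ray(ct,(600,157))
n=np.cross(v1,v2)
for uv in [(420,8),(520,15),(620,24)]:
    o,v=ray(cs,uv); print("shelf",(o+v*((o1-o)@n)/(v@n)).round(0))
E
python3 fit.py
python3 - <<'E'
from h import *
import pickle
cs,ct=pickle.load(open("c0.pkl","rb"))
crop(cs["img"],340,0,640,110,2.6,"s_shelf.png")
E
```

```text
stub top [576.8 148.8 221.2] reproj [[312.4 163.2]] [[277.  196.9]]
[6.94064941e+02 1.81115650e+02 2.62321400e-01] [ 0.1  2.4 -0.9 -0.4  0.6  0.4 -0.9  0.3 -0.5 -0.8]
axis [-0.48289529 -0.12966162  0.8660254 ]
0 [577.2 149.7 220. ]
10 [572.4 148.4 228.7]
[array([612.4, 212.6,   0. ]), array([637.6, 110.7,   0. ])] [array([619. , 247.9,   0. ]), array([644.4, 142. ,   0. ]), array([788.6, 179.2,   0. ])]
[array([610.7, 211.2,  12. ]), array([635.7, 110.3,  12. ])] [array([613.2, 226.5,  12. ]), array([638.1, 122.4,  12. ]), array([779.8, 159. ,  12. ])]
big top: [array([ 456.6, -326.9,   14. ]), array([ 639. , -349.4,   14. ]), array([ 622.2, -411.3,   14. ])]
big side: [array([ 455.9, -323. ,   14. ]), array([ 643.1, -349.5,   14. ]), array([ 624.2, -412.2,   14. ])]
shelf [ 588. -412.  670.]
shelf [ 588. -620.  674.]
shelf [ 588. -735.  676.]
```

View pics/s_shelf.png

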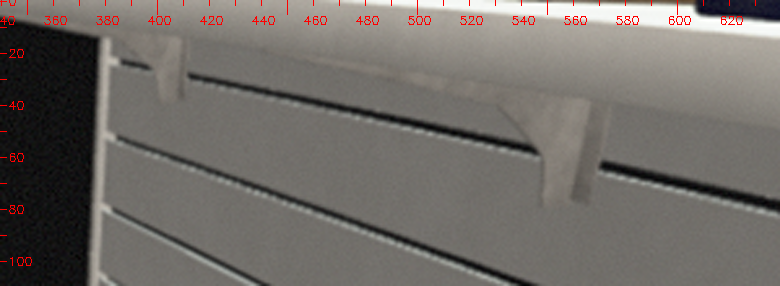

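```bash
cat > geo.py <<'E'
from h import *
yaw=0.262
c,s=np.cos(yaw),np.sin(yaw)
RS=np.array([[c,-s,0],[s,c,0],[0,0,1]])
a=RS@[-.5,0,.75**.5]; ed=RS@[-.75**.5,0,-.5]; e2=np.cross(a,ed)
N=(np.array([576.8,148.8,221.2])+[577.2,149.7,220])/2-52*a
def npt(r,phi,z): return N+r*(np.cos(phi)*ed+np.sin(phi)*e2)+z*a
E
python3 - <<'E'
from geo import *
import pickle
cs,ct=pickle.load(open("c0.pkl","rb"))
print("N",N.round(1))
p=tri([cs,ct],[(321.75,175.75),(282.7,190.9)])-N
print("rib",p@ed,p@e2,p@a,"phi",np.arctan2(p@e2,p@ed))
for n,cc in(("s",cs),("t",ct)):
    im=cc["img"].copy(); x0,y0,x1,y1=((295,155,355,205),(258,170,298,212))[n=="t"]; k=12 if n=="s" else 14
    big=cv2.resize(im[y0:y1,x0:x1,::-1],None,fx=k,fy=k,interpolation=cv2.INTER_CUBIC)
    def dot(X,col,t=None):
        q=((proj(cc,X)[0]-[x0,y0]+.5)*k).astype(int); cv2.circle(big,tuple(map(int,q)),2,col,-1)
        if t: cv2.putText(big,t,tuple(map(int,q)),0,.4,col,1)
    for d in range(0,360,15):
        f=np.radians(d); dot(npt(34,f,-10),(255,0,0),str(d) if d%30==0 else None); dot(npt(23,f,10),(0,0,255),str(d) if d%30==0 else None); dot(npt(14,f,35),(0,255,0))
    dot(npt(0,0,52),(255,0,255))
    cv2.imwrite(f"pics/{n}_ov.png",big)
E
```

```text
N [602.1 156.  175.6]
rib 2.0567323039141936 19.56500279438138 10.461163602307034 phi 1.4660579859614382
```

View pics/s_ov.png

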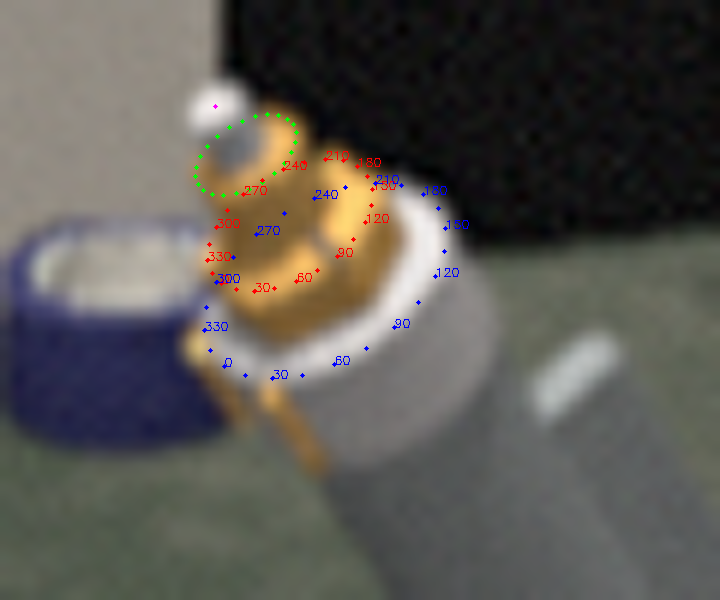

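View pics/t_ov.png

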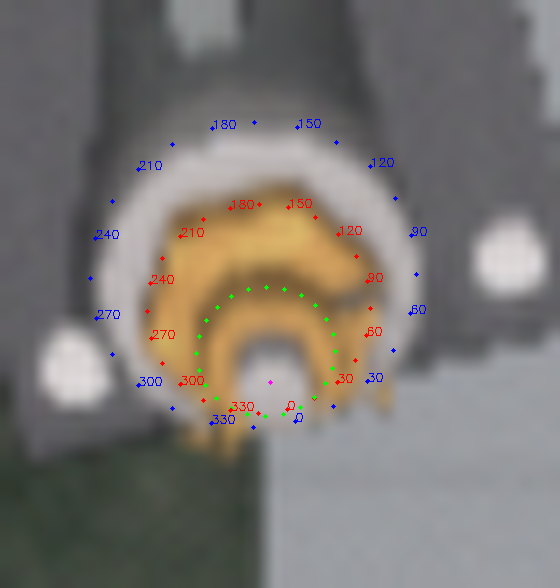

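```bash
cat >> geo.py <<'E'
def quat(psi,phi_tool_x=None):
    tz=-a; ty=np.cos(psi)*ed+np.sin(psi)*e2; tx=np.cross(ty,tz)
    return Ro.from_matrix(np.column_stack([tx,ty,tz])).as_quat()
E
python3 - <<'E'
from bench import *
from geo import *
print(observe()["time_s"])
for name,P in(("pre",npt(0,0,90)),("grasp",npt(0,0,12))):
  for d in range(-180,181,30):
    q=solve_ik(P.tolist(),quat(np.radians(d)).tolist()); print(name,d,None if q is None else np.round(q,2))
# wrench on nut: grip at phi, tool x along handle? ty perpendicular to handle
for ph in (30,0,-30,-35):
  for sg in (1,-1):
    f=np.radians(ph); P=npt(115,f,-7+0); 
    q=solve_ik(P.tolist(),quat(f+sg*np.pi/2).tolist()); print("wr",ph,sg,None if q is None else np.round(q,2))
yw=-0.303; tz=np.array([0,0,-1.])
for sg in(1,-1):
    ty=sg*np.array([-np.sin(yw),np.cos(yw),0]); M=np.column_stack([np.cross(ty,tz),ty,tz])
    q=solve_ik([503,-340,60],Ro.from_matrix(M).as_quat().tolist()); print("pick",sg,None if q is None else np.round(q,2))
E
```

```text
0.2
pre -180 [-0.78 -0.18  0.38  2.04  0.19  0.75 -0.23]
pre -150 [-0.83 -0.19  0.42  2.05  0.21  0.75  0.28]
pre -120 [-0.86 -0.19  0.45  2.05  0.22  0.76  0.79]
pre -90 [-0.86 -0.19  0.45  2.05  0.22  0.76  1.32]
pre -60 [-0.84 -0.19  0.43  2.05  0.21  0.75  1.85]
pre -30 [-0.82 -0.19  0.41  2.05  0.2   0.75  2.38]
pre 0 [-1.54 -0.45  0.97  2.07  0.65  0.9   2.57]
pre 30 [ 0.98 -0.23 -1.17  1.98 -0.34  0.75 -2.4 ]
pre 60 [-0.41 -0.14  0.05  2.03  0.09  0.74 -2.25]
pre 90 [-0.52 -0.15  0.15  2.03  0.11  0.74 -1.74]
pre 120 [-0.62 -0.16  0.24  2.04  0.14  0.74 -1.24]
pre 150 [-0.71 -0.17  0.32  2.04  0.17  0.75 -0.74]
pre 180 [-0.78 -0.18  0.38  2.04  0.19  0.75 -0.23]
grasp -180 [-0.76 -0.01  0.41  2.05  0.08  0.58 -0.15]
grasp -150 [-0.79 -0.01  0.44  2.05  0.09  0.58  0.38]
grasp -120 [-0.8  -0.01  0.45  2.05  0.09  0.58  0.9 ]
grasp -90 [-0.79 -0.01  0.44  2.05  0.09  0.58  1.42]
grasp -60 [-0.74 -0.01  0.39  2.05  0.08  0.58  1.95]
grasp -30 [-0.72 -0.    0.37  2.05  0.08  0.58  2.47]
grasp 0 None
grasp 30 None
grasp 60 [-0.46  0.01  0.11  2.04  0.08  0.58 -2.24]
grasp 90 [-0.54  0.    0.19  2.04  0.08  0.58 -1.72]
grasp 120 [-0.64  0.    0.29  2.04  0.08  0.58 -1.19]
grasp 150 [-0.71 -0.    0.36  2.05  0.08  0.58 -0.67]
grasp 180 [-0.76 -0.01  0.41  2.05  0.08  0.58 -0.15]
wr 30 1 [-0.65 -0.09  0.43  2.28  0.03  0.42 -1.03]
wr 30 -1 [-0.9  -0.12  0.67  2.29  0.12  0.43  2.04]
wr 0 1 [-0.51 -0.1   0.13  2.31  0.18  0.41 -1.83]
wr 0 -1 [-0.86 -0.13  0.47  2.33  0.29  0.42  1.22]
wr -30 1 [-0.37 -0.05 -0.15  2.26  0.29  0.45 -2.58]
wr -30 -1 [-0.84 -0.08  0.31  2.28  0.36  0.46  0.5 ]
wr -35 1 None
wr -35 -1 [-0.84 -0.07  0.29  2.26  0.36  0.47  0.39]
pick 1 [-0.18  0.62  0.94  1.73 -0.56  1.08  2.21]
pick -1 [-0.24  0.68  1.03  1.73 -0.64  1.11 -0.88]
```

```bash
cat >> geo.py <<'E'
def st(o):
    return dict(t=round(o["time_s"],2),pos=np.round(o["tool_pos"],1).tolist(),F=np.round(o["wrist_force"],1).tolist(),Ta=round(float(np.array(o["wrist_torque"])@a),3),T=np.round(o["wrist_torque"],2).tolist(),w=round(o["gripper_width"],3))
E
python3 - <<'E'
from bench import *
from geo import *
q=quat(np.radians(-90)).tolist()
movep(npt(0,0,110).tolist(),q); print(st(observe()))
move_straight(npt(0,0,40).tolist(),v=120); print(st(observe()))
cs=capture("side");ct=capture("top")
crop(cs["img"],270,110,370,210,6,"s1.png");crop(ct["img"],220,140,340,230,6,"t1.png")
E
```

```text
{'t': 2.12, 'pos': [548.9, 142.7, 271.0], 'F': [0.1, 0.1, -0.0], 'Ta': -0.008, 'T': [-0.16, 0.46, -0.03], 'w': 1.002}
{'t': 2.85, 'pos': [582.9, 151.0, 210.6], 'F': [-0.9, 0.2, -0.2], 'Ta': 0.001, 'T': [-0.12, 0.53, 0.01], 'w': 1.001}
```

View pics/s1.png

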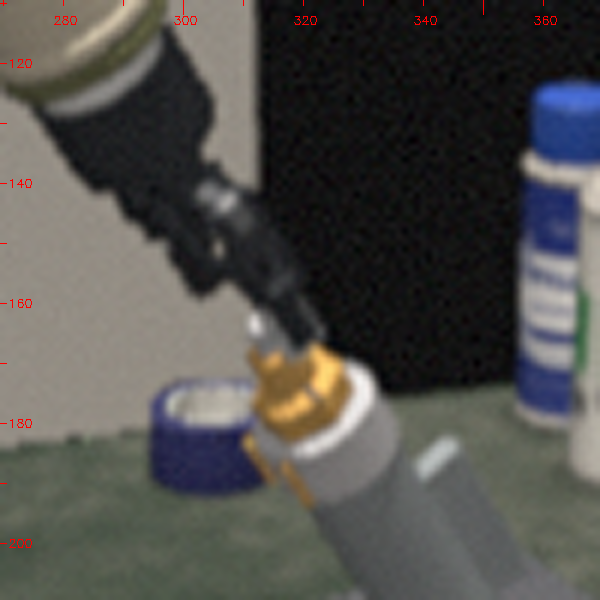

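View pics/t1.png

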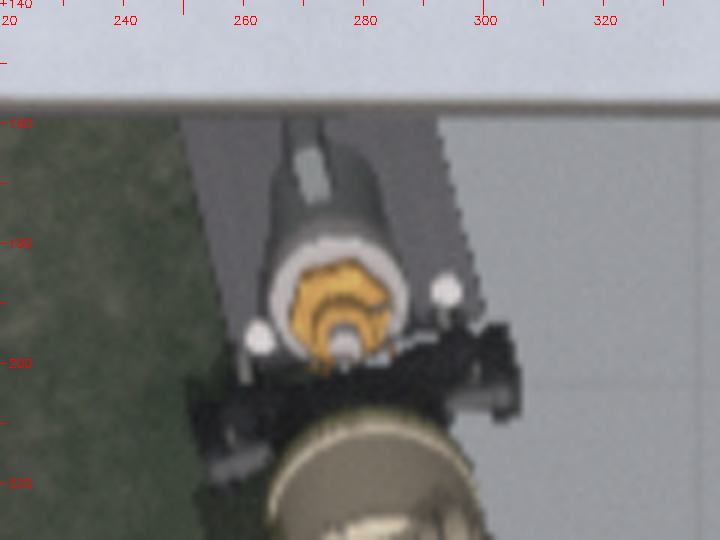

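Run:
```python
from bench import *
from geo import *
move_straight(npt(0,0,13).tolist(),v=60); o=observe(); print(st(o))
grab(); o=observe(); print(st(o)); F=np.array(o["wrist_force"]); print("F ed,e2,a",F@ed,F@e2,F@a)
P=npt(0,0,13).tolist()
for k in range(1,4):
    psi=-np.pi/2-0.12*k
    try: move_straight(P,quat(psi).tolist(),v=50)
    except Exception as e:
        print(e); break
    o=observe(); F=np.array(o["wrist_force"]); print(k,st(o)["t"],st(o)["Ta"],(F@ed).round(1),(F@e2).round(1),(F@a).round(1))
    m=Ro.from_quat(o["eef_rot"]).as_matrix(); print(np.arctan2(m[:,1]@e2,m[:,1]@ed)+np.pi/2)
```

```text
{'t': 3.55, 'pos': [595.8, 154.2, 186.5], 'F': [-0.2, -0.1, 0.7], 'Ta': -0.007, 'T': [-0.1, 0.49, 0.01], 'w': 0.999}
{'t': 4.12, 'pos': [595.6, 155.0, 187.4], 'F': [-8.0, -0.2, 7.6], 'Ta': 0.015, 'T': [-0.0, 1.25, 0.2], 'w': 0.306}
F ed,e2,a 2.9059550400684837 -1.8678992594951394 10.44313433227505
1 4.38 -0.25 3.0 -1.7 10.1
-0.12098322009045681
2 4.65 -0.2 3.1 -2.3 11.1
-0.24097723844584173
3 4.92 -0.199 3.2 -1.8 11.2
-0.36119750690191066
```

Run:
```python
from bench import *
from geo import *
P=npt(0,0,13).tolist()
r=0.36
while r<1.35:
    r+= 0.12 if r<0.7 else 0.025
    move_straight(P,quat(-np.pi/2-r).tolist(),v=50)
    o=observe(); print(round(r,3),st(o)["t"],st(o)["Ta"])
    if abs(st(o)["Ta"])>0.4: break
```

```text
0.48 5.18 -0.156
0.6 5.45 -0.211
0.72 5.72 -0.2
0.745 5.97 -0.005
0.77 6.22 0.066
0.795 6.47 0.02
0.82 6.72 -0.047
0.845 6.97 0.044
0.87 7.22 0.055
0.895 7.47 0.037
0.92 7.72 0.003
0.945 7.97 0.027
0.97 8.22 0.027
0.995 8.47 -0.008
1.02 8.72 0.069
1.045 8.97 -0.048
1.07 9.22 0.112
1.095 9.47 0.415
```

Run:
```python
from bench import *
from geo import *
o=observe(); m=Ro.from_quat(o["eef_rot"]).as_matrix(); print(st(o),np.arctan2(m[:,1]@e2,m[:,1]@ed)+np.pi/2)
cs=capture("side");ct=capture("top")
crop(cs["img"],290,150,350,200,12,"s2.png");crop(ct["img"],255,170,300,212,13,"t2.png")
```

```text
{'t': 9.47, 'pos': [595.3, 153.9, 187.0], 'F': [-11.1, -3.9, 9.9], 'Ta': 0.415, 'T': [-0.91, 1.61, 0.21], 'w': 0.305} -1.0946705273276343
```

View pics/s2.png

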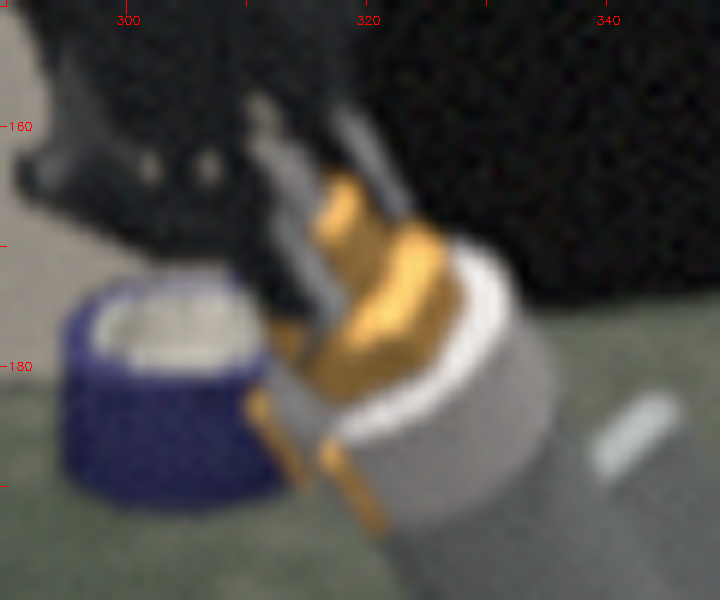

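View pics/t2.png

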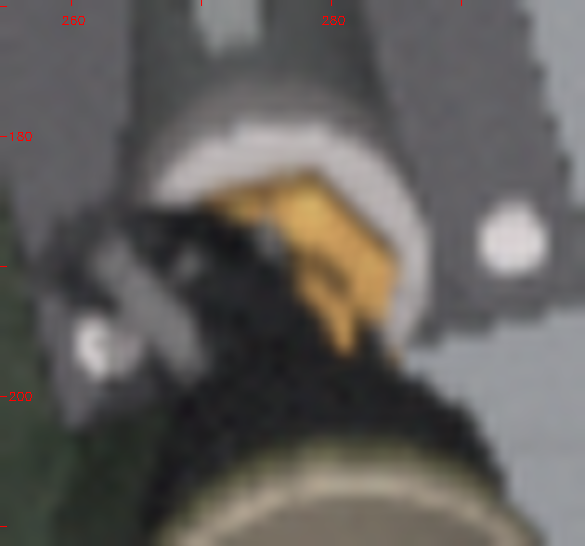

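Run:
```python
from bench import *
from geo import *
cs=capture("side");ct=capture("top")
for n,cc in(("s",cs),("t",ct)):
    x0,y0,x1,y1=((300,155,350,200),(262,172,292,207))[n=="t"]; k=13 if n=="s" else 17
    big=cv2.resize(cc["img"][y0:y1,x0:x1,::-1],None,fx=k,fy=k,interpolation=cv2.INTER_CUBIC)
    for ang,col in ((20,(255,0,0)),(30,(0,0,255)),(40,(0,255,0))):
        for z in(-9,9):
            pts=np.array([npt(46/3**.5,np.radians(ang+60*i),z) for i in range(7)])
            q=((proj(cc,pts)-[x0,y0]+.5)*k).astype(np.int32)
            if z==9: cv2.polylines(big,[q.reshape(-1,1,2)],False,col,1)
            else:
                for u in q: cv2.circle(big,tuple(map(int,u)),2,col,-1)
    cv2.imwrite(f"pics/{n}3.png",big)
```

```text
(no output)
```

View pics/s3.png

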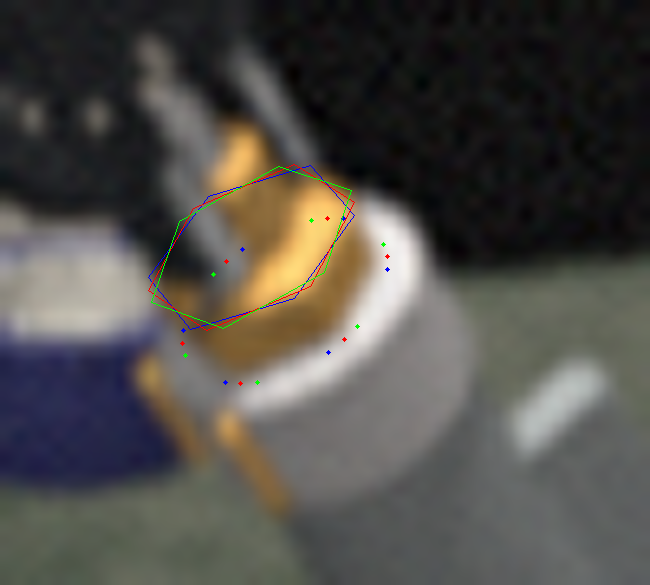

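View pics/t3.png

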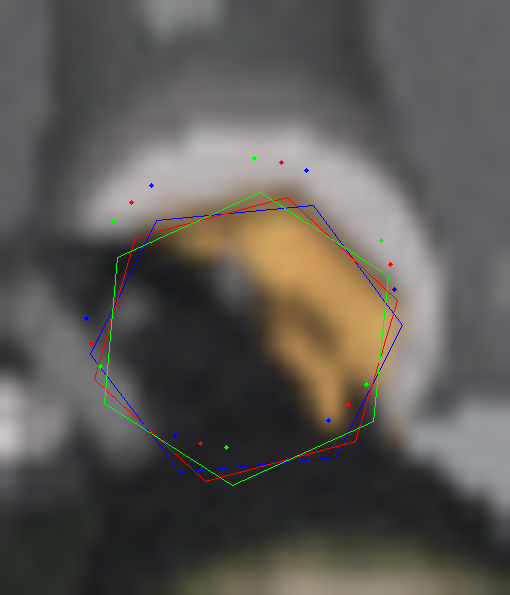

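Run:
```python
from bench import *
from geo import *
P=npt(0,0,13).tolist()
move_straight(P,quat(-np.pi/2-1.12).tolist(),v=50)
print(st(observe())); dwell(0.2); print(st(observe()))
```

```text
{'t': 9.92, 'pos': [595.3, 153.9, 187.0], 'F': [-11.3, -4.1, 9.8], 'Ta': 0.556, 'T': [-0.97, 1.58, 0.33], 'w': 0.306}
{'t': 10.12, 'pos': [595.3, 153.9, 187.0], 'F': [-11.0, -4.4, 11.3], 'Ta': 0.515, 'T': [-0.96, 1.7, 0.32], 'w': 0.306}
```

Run:
```python
from bench import *
from geo import *
release(); print(st(observe())); dwell(0.25)
move_straight(npt(0,0,110).tolist(),v=200)
yw=-0.303; tz=np.array([0,0,-1.]); ty=np.array([-np.sin(yw),np.cos(yw),0]); M=np.column_stack([np.cross(ty,tz),ty,tz])
movep([503,-340,120],Ro.from_matrix(M).as_quat().tolist()); o=observe(); print(st(o),np.round(o["joints"],2))
cs=capture("side");ct=capture("top")
for n,cc in(("s",cs),("t",ct)):
    x0,y0,x1,y1=((295,155,345,200),(262,172,292,207))[n=="t"]; k=13 if n=="s" else 17
    big=cv2.resize(cc["img"][y0:y1,x0:x1,::-1],None,fx=k,fy=k,interpolation=cv2.INTER_CUBIC)
    for ang,col in ((20,(255,0,0)),(30,(0,0,255)),(40,(0,255,0))):
        q=((proj(cc,np.array([npt(r,np.radians(ang),10) for r in (15,23)]))-[x0,y0]+.5)*k).astype(np.int32)
        cv2.polylines(big,[q.reshape(-1,1,2)],False,col,1)
    cv2.imwrite(f"pics/{n}4.png",big)
crop(cs["img"],290,250,430,380,5,"s4w.png");crop(ct["img"],360,150,480,270,5,"t4w.png")
```

```text
{'t': 10.72, 'pos': [595.9, 154.3, 186.8], 'F': [0.3, 0.2, -0.1], 'Ta': -0.02, 'T': [-0.14, 0.5, -0.03], 'w': 1.002}
{'t': 13.43, 'pos': [503.9, -338.7, 120.1], 'F': [0.3, 1.1, 0.4], 'Ta': 0.019, 'T': [-0.0, 0.03, 0.02], 'w': 1.0} [ 0.57  0.38 -0.07  1.64  0.03  1.12  1.77]
```

View pics/s4.png

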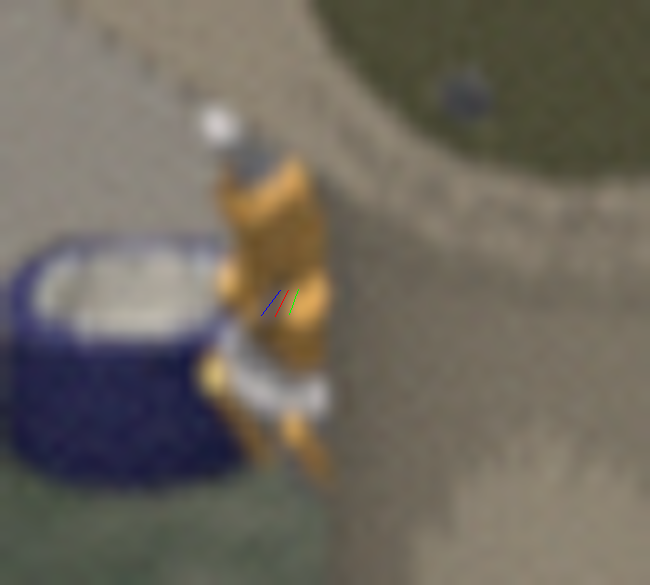

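View pics/t4.png

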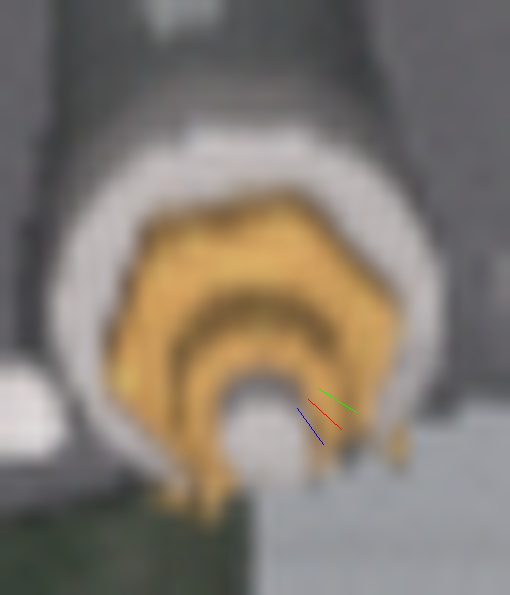

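View pics/s4w.png

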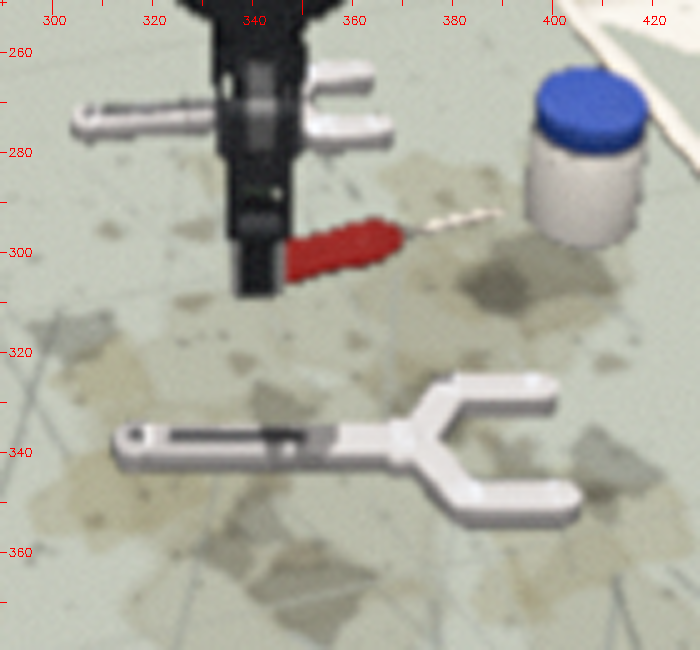

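View pics/t4w.png

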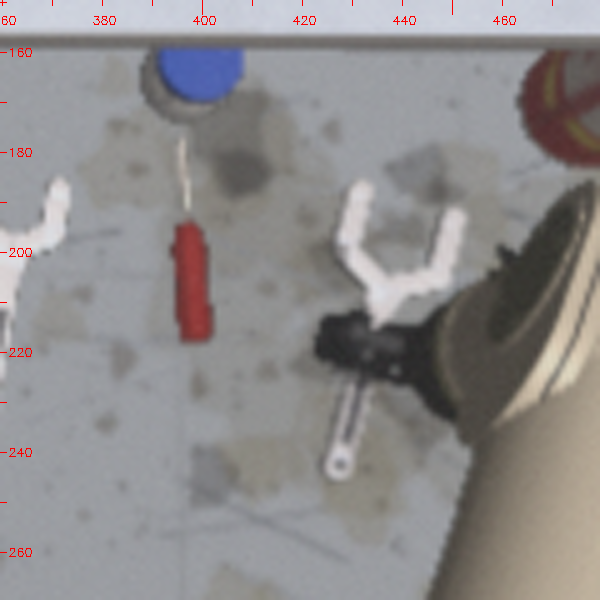

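```bash
cat >> geo.py <<'E'
N=N+0.4*ed-1.0*e2
E
python3 - <<'E'
from bench import *
from geo import *
move_straight([503,-340,20],v=150); print(st(observe()))
move_straight([503,-340,5],v=40); print(st(observe()))
grab(); o=observe(); print(st(o),np.round(o["joints"],2))
move_straight([503,-340,60],v=100); dwell(.3); o=observe(); print(st(o))
cs=capture("side");ct=capture("top")
crop(cs["img"],290,230,430,360,5,"s5w.png");crop(ct["img"],360,150,480,270,5,"t5w.png")
for f in (30,0,-30,-35):
    g=np.radians(f); q=solve_ik(npt(115,g,5).tolist(),quat(g-np.pi/2).tolist()); print(f,None if q is None else np.round(q,2))
E
```

```text
{'t': 14.35, 'pos': [503.7, -340.3, 21.0], 'F': [0.9, -0.7, 0.5], 'Ta': 0.006, 'T': [-0.01, -0.01, -0.0], 'w': 0.998}
{'t': 14.88, 'pos': [502.9, -340.0, 4.8], 'F': [0.5, -0.2, -0.5], 'Ta': 0.046, 'T': [0.0, -0.0, 0.05], 'w': 0.997}
{'t': 15.51, 'pos': [503.2, -340.2, 5.3], 'F': [-0.3, 0.0, 3.9], 'Ta': -0.07, 'T': [0.14, 0.14, 0.02], 'w': 0.184} [ 0.57  0.51 -0.06  1.72  0.04  0.91  1.76]
{'t': 16.51, 'pos': [502.7, -339.8, 59.4], 'F': [0.1, 0.3, -1.5], 'Ta': -0.003, 'T': [0.02, 0.05, 0.02], 'w': 0.188}
30 [ 0.24 -0.07 -0.44  2.24 -0.13  0.44  2.26]
0 [ 0.31 -0.1  -0.65  2.28 -0.04  0.42  1.51]
-30 [ 0.39 -0.07 -0.88  2.23  0.14  0.46  0.7 ]
-35 [ 0.4  -0.06 -0.91  2.21  0.18  0.47  0.56]
```

View pics/s5w.png

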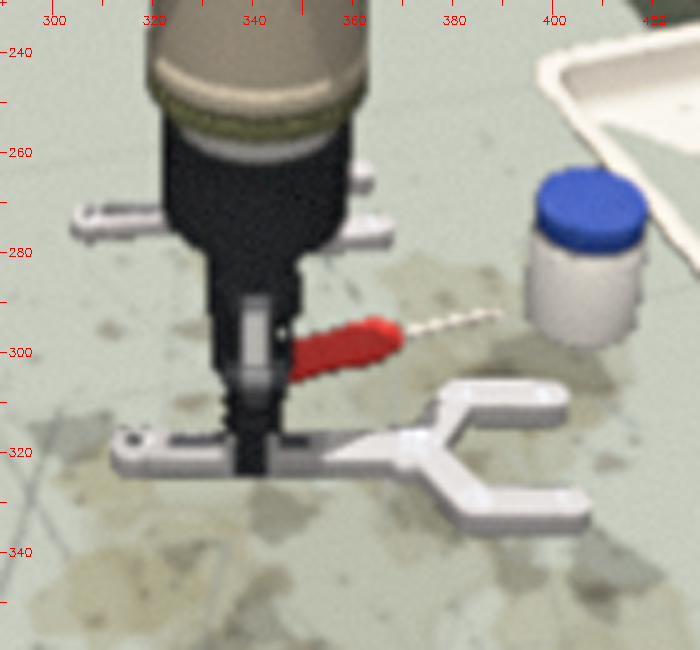

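View pics/t5w.png

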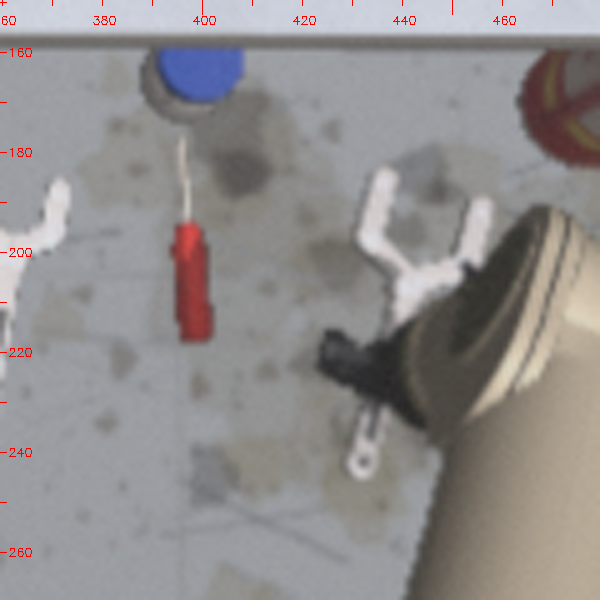

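Run:
```python
from bench import *
from geo import *
cs=capture("side");ct=capture("top"); o=observe()
M=Ro.from_quat(o["eef_rot"]).as_matrix(); p=np.array(o["tool_pos"])
for n,u,v in(("p1",(399.5,306.8),(436.3,185.3)),("p2",(404.6,329),(455.9,190.9)),("hole",(315.7,317.1),(431.6,241.7))):
    X=tri([cs,ct],[u,v]); print(n,X.round(1),(M.T@(X-p)).round(1),(proj(cs,X)[0]-u).round(1))
crop(cs["img"],300,290,420,350,6.6,"s6w.png");crop(ct["img"],415,170,475,250,7,"t6w.png")
```

```text
p1 [ 636.3 -347.4   71.9] [-129.5   32.7  -12.1] [-0.6  0.1]
p2 [ 618.4 -410.9   70.3] [-131.3  -33.3  -10.5] [-0.6  0.1]
hole [ 455.4 -325.3   70.8] [ 49.8  -0.2 -11. ] [ 0.1 -0. ]
```

View pics/s6w.png

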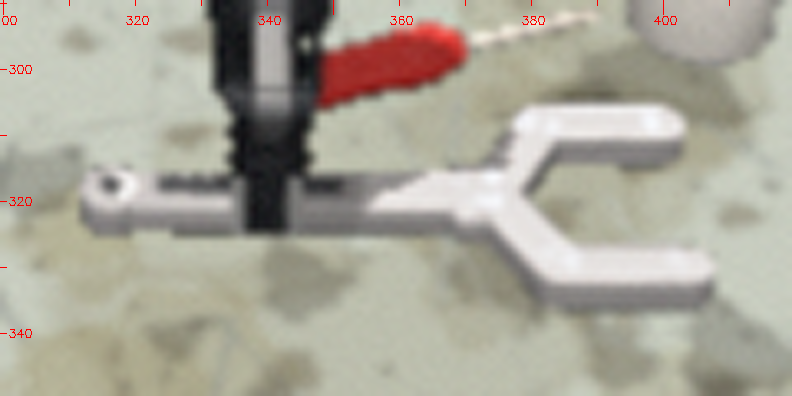

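View pics/t6w.png

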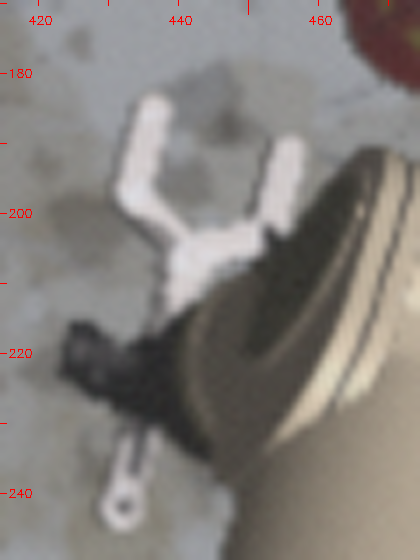

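```bash
cat >> geo.py <<'E'
TX=112.5; TZ=2.3   # jaw is TX ahead of TCP, TZ behind it along the tool axis
def wp(phi_deg,ret,h,dz=0.5):
    "TCP pose for wrench jaw at nut centre, handle at phi, retracted ret, lifted h"
    g=np.radians(phi_deg)
    return npt(TX+ret,g,h+dz-TZ).tolist(), quat(g-np.pi/2).tolist()
E
python3 - <<'E'
from bench import *
from geo import *
for f in (29,0,-31,-36):
  for ret in (0,30,45,60,75):
    for h in (0,60):
        q=solve_ik(*wp(f,ret,h)); print(f,ret,h,np.array(wp(f,ret,h)[0]).round(),None if q is None else np.round(q,2))
E
```

```text
29 0 0 [534.  82. 125.] [ 0.24 -0.05 -0.45  2.24 -0.11  0.43  2.21]
29 0 60 [505.  75. 177.] [ 0.23 -0.21 -0.41  2.24 -0.22  0.58  2.31]
29 30 0 [516.  62. 111.] [ 0.25 -0.08 -0.41  2.29 -0.2   0.4   2.33]
29 30 60 [487.  55. 163.] [ 0.25 -0.24 -0.37  2.3  -0.29  0.56  2.4 ]
29 45 0 [507.  52. 105.] [ 0.25 -0.09 -0.39  2.32 -0.24  0.39  2.39]
29 45 60 [478.  45. 157.] [ 0.26 -0.26 -0.36  2.33 -0.32  0.56  2.46]
29 60 0 [498.  42.  98.] [ 0.26 -0.1  -0.37  2.35 -0.29  0.38  2.46]
29 60 60 [469.  35. 150.] [ 0.27 -0.27 -0.34  2.35 -0.35  0.55  2.51]
29 75 0 [489.  33.  92.] [ 0.26 -0.11 -0.35  2.37 -0.34  0.37  2.53]
29 75 60 [460.  25. 144.] [ 0.29 -0.29 -0.33  2.38 -0.38  0.55  2.57]
0 0 0 [508. 132. 118.] [ 0.31 -0.08 -0.65  2.27 -0.    0.41  1.48]
0 0 60 [479. 124. 170.] [ 0.3  -0.26 -0.6   2.28 -0.22  0.56  1.66]
0 30 0 [483. 125. 103.] [ 0.32 -0.12 -0.67  2.34 -0.07  0.37  1.53]
0 30 60 [454. 117. 155.] [ 0.31 -0.32 -0.6   2.35 -0.29  0.55  1.72]
0 45 0 [471. 122.  95.] [ 0.34 -0.14 -0.69  2.38 -0.11  0.36  1.56]
0 45 60 [442. 114. 147.] [ 0.51 -0.38 -0.76  2.38 -0.48  0.56  1.9 
[... 903 characters left out ...]
6 0 0 [509. 201. 128.] [ 0.39 -0.03 -0.91  2.2   0.24  0.46  0.5 ]
-36 0 60 [480. 193. 180.] [ 0.39 -0.24 -0.84  2.21 -0.12  0.58  0.8 ]
-36 30 0 [484. 212. 116.] [ 0.46 -0.06 -1.02  2.25  0.24  0.44  0.44]
-36 30 60 [455. 204. 168.] [ 0.4  -0.29 -0.89  2.25 -0.17  0.57  0.79]
-36 45 0 [472. 218. 110.] [ 0.58 -0.09 -1.16  2.27  0.21  0.42  0.44]
-36 45 60 [443. 210. 162.] [ 0.6  -0.4  -1.06  2.27 -0.41  0.58  0.98]
-36 60 0 [459. 224. 104.] [ 0.91 -0.26 -1.43  2.28 -0.25  0.4   0.83]
-36 60 60 [430. 216. 156.] [ 0.63 -0.46 -1.1   2.29 -0.5   0.59  1.02]
-36 75 0 [447. 230.  98.] [ 0.92 -0.36 -1.44  2.31 -0.47  0.41  0.99]
-36 75 60 [418. 222. 150.] [ 0.33 -0.35 -0.93  2.32 -0.19  0.55  0.71]
```

Run:
```python
from bench import *
from geo import *
p,q=wp(29,60,40)
mid=(np.array(p)+[-10,-150,70]).tolist()
print(solve_ik(mid,q))
move_straight([503,-340,170],v=250)
movep(mid,q); print(st(observe()))
move_straight(p,v=150); print(st(observe()))
p,q=wp(29,50,0); move_straight(p,q,v=100); dwell(.2); o=observe(); print(st(o),np.round(p,1))
cs=capture("side");ct=capture("top")
crop(cs["img"],260,140,380,240,6,"s7.png");crop(ct["img"],240,160,340,240,7,"t7.png")
```

```text
[-0.47684686 -0.42938264  0.67976875  2.25730585  0.04441064  0.75228478
  2.53500784]
{'t': 18.63, 'pos': [468.9, -113.2, 203.3], 'F': [0.2, -0.4, -1.5], 'Ta': 0.003, 'T': [-0.23, 0.67, -0.02], 'w': 0.188}
{'t': 19.89, 'pos': [478.7, 36.8, 133.3], 'F': [-0.2, 0.4, -1.3], 'Ta': 0.02, 'T': [-0.2, 0.68, 0.01], 'w': 0.19}
{'t': 20.65, 'pos': [504.0, 49.0, 103.4], 'F': [-0.8, 0.5, -2.0], 'Ta': -0.001, 'T': [-0.19, 0.63, -0.02], 'w': 0.188} [503.9  49.1 102.7]
```

View pics/s7.png

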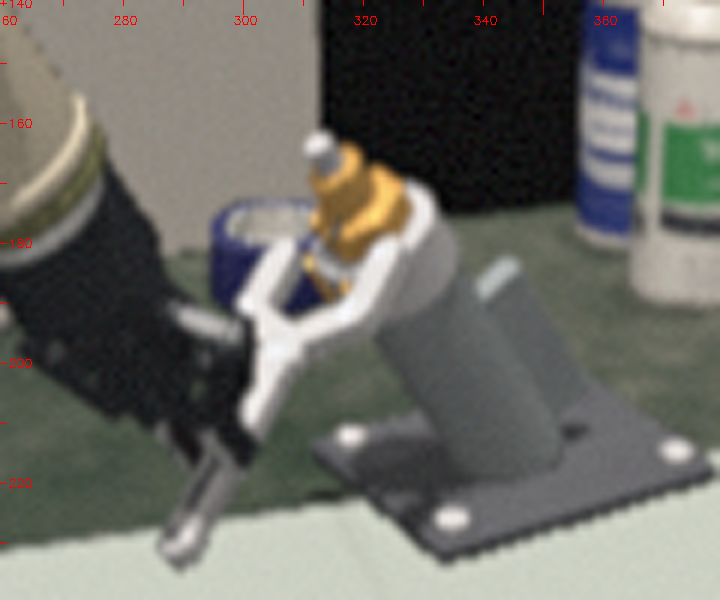

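View pics/t7.png

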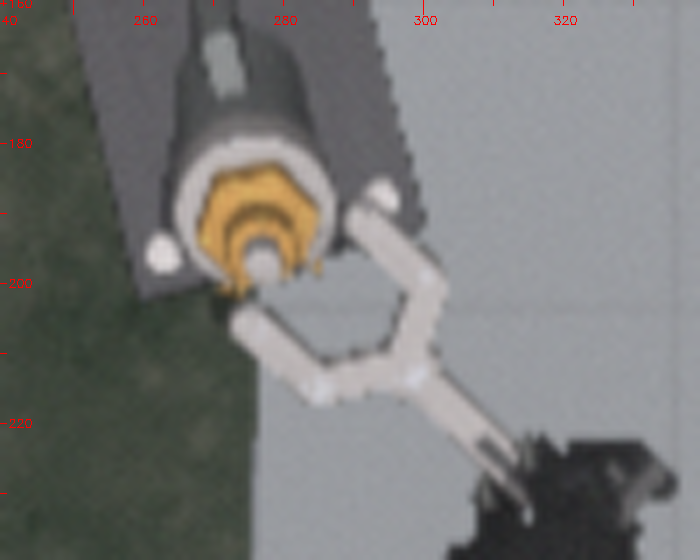

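```bash
cat > ovl.py <<'E'
from geo import *
def ov(cc,n,box,k,phi,ret,h,name,nutphi=29,dz=0.5):
    x0,y0,x1,y1=box
    big=cv2.resize(cc["img"][y0:y1,x0:x1,::-1],None,fx=k,fy=k,interpolation=cv2.INTER_CUBIC)
    g=np.radians(phi); ex=-(np.cos(g)*ed+np.sin(g)*e2); ey=np.cross(a,ex)
    J=N-ret*ex+(h+dz)*a
    def line(P,col,cl=False):
        q=((proj(cc,np.array(P))-[x0,y0]+.5)*k).astype(np.int32); cv2.polylines(big,[q.reshape(-1,1,2)],cl,col,1)
    for z,col in((7,(0,0,255)),(-7,(255,0,255))):
        for s in(1,-1):
            line([J+x*ex+s*y*ey+z*a for x,y in((0,24.1),(27,24.1),(27,41),(0,41))],col,True)
        line([J+x*ex+y*ey+z*a for x,y in((-173,9),(-60,9),(-60,-9),(-173,-9))],col,True)
    line([npt(46/3**.5,np.radians(nutphi+60*i),9) for i in range(7)],(255,0,0))
    line([npt(34,t,-10) for t in np.linspace(0,6.283,40)],(0,255,0))
    cv2.imwrite("pics/"+name,big)
E
python3 - <<'E'
from bench import *
from ovl import *
cs=capture("side");ct=capture("top")
ov(cs,"s",(280,150,350,240),8,29,50,0,"s8.png")
ov(ct,"t",(250,170,330,240),9,29,50,0,"t8.png")
E
```

```text
(no output)
```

View pics/s8.png

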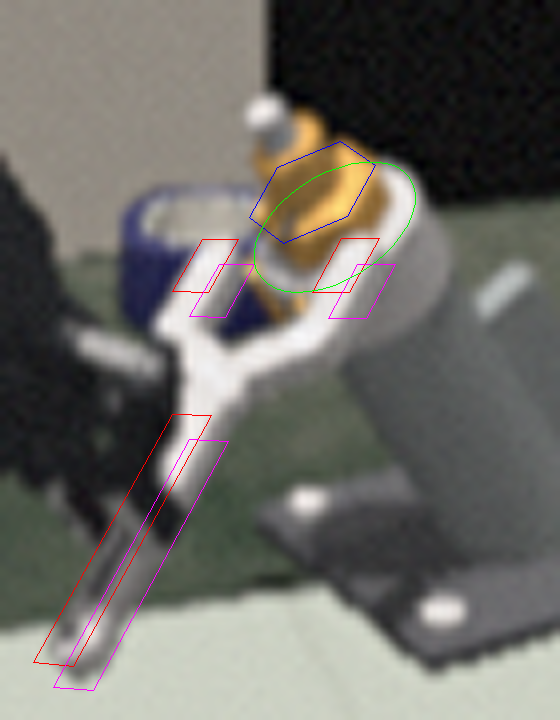

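View pics/t8.png

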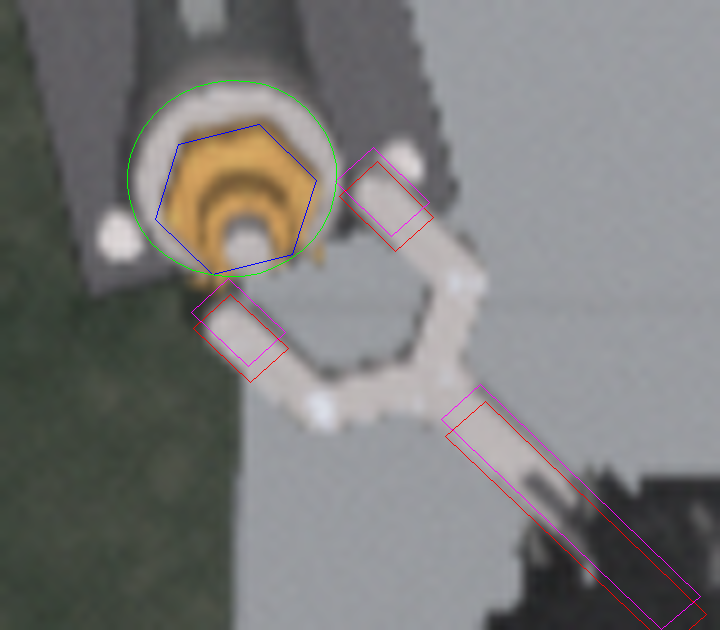

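```bash
echo "TX=115.0" >> geo.py
python3 - <<'E'
from bench import *
from geo import *
g=np.radians(29); er=np.cos(g)*ed+np.sin(g)*e2; et=np.cross(a,er)
for ret in (38,28,20,12,6,2,0):
    p,q=wp(29,ret,0); move_straight(p,q,v=60); o=observe(); F=np.array(o["wrist_force"])
    d=np.array(o["tool_pos"])-p
    print(ret,st(o)["t"],"F r,t,a",(F@er).round(1),(F@et).round(1),(F@a).round(1),"d",(d@er).round(1),(d@et).round(1),(d@a).round(1),"Ta",st(o)["Ta"])
    if np.linalg.norm(F)>15: break
from ovl import *
cs=capture("side");ct=capture("top")
ov(cs,"s",(280,150,350,240),8,29,ret,0,"s9.png")
ov(ct,"t",(250,170,330,240),9,29,ret,0,"t9.png")
E
```

```text
38 21.16 F r,t,a 0.6 -0.5 -1.3 d -0.7 0.1 0.0 Ta 0.027
28 21.48 F r,t,a 0.2 -0.3 -1.8 d -0.5 0.0 0.0 Ta -0.042
20 21.76 F r,t,a 1.1 -0.4 -1.7 d -0.5 0.0 0.0 Ta -0.035
12 22.04 F r,t,a -0.2 0.0 -1.4 d -0.5 0.1 0.0 Ta -0.037
6 22.29 F r,t,a 1.0 -0.4 -1.3 d -0.5 0.0 0.0 Ta -0.009
2 22.54 F r,t,a 1.1 0.5 -0.9 d -0.2 0.0 0.0 Ta 0.055
0 22.79 F r,t,a 1.0 -0.9 -0.4 d -0.1 0.0 0.0 Ta 0.041
```

View pics/s9.png

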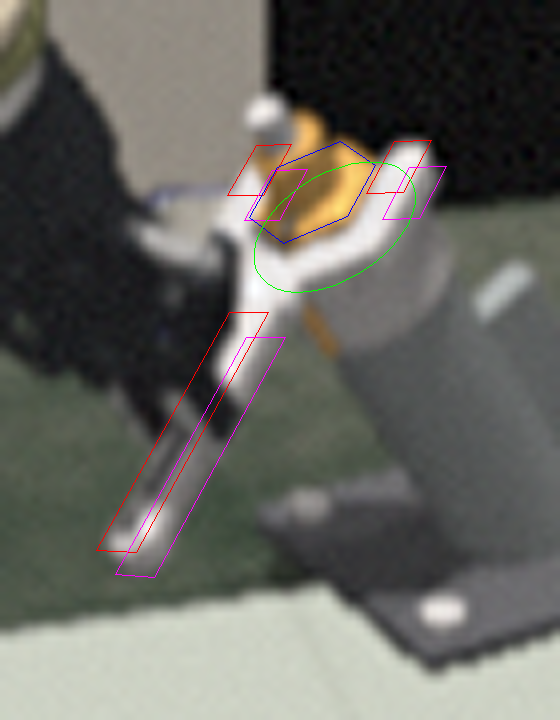

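View pics/t9.png

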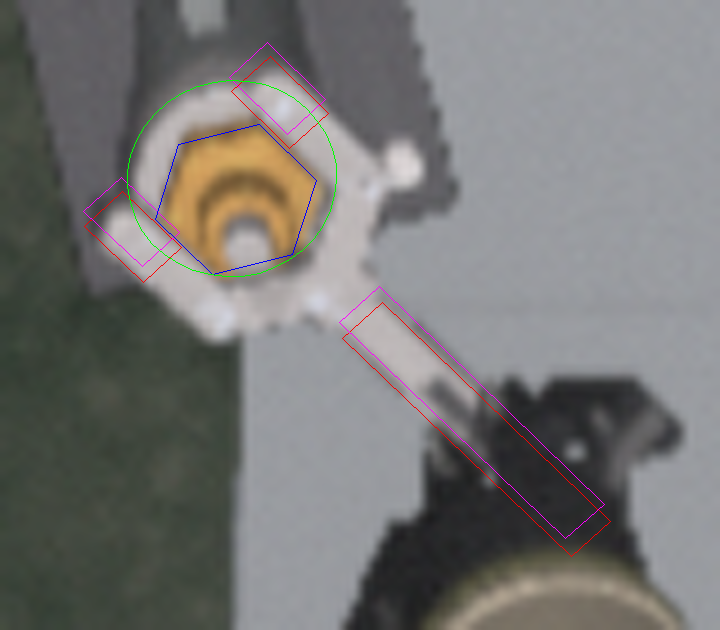

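```bash
cat > turn.py <<'E'
from bench import *
from geo import *
def turn(angs,v=80,lim=40):
    for f in angs:
        p,q=wp(f,0,0); move_straight(p,q,v=v); o=observe(); F=np.array(o["wrist_force"])
        g=np.radians(f); er=np.cos(g)*ed+np.sin(g)*e2; et=np.cross(a,er); d=np.array(o["tool_pos"])-p
        m=Ro.from_quat(o["eef_rot"]).as_matrix(); ps=np.degrees(np.arctan2(m[:,1]@e2,m[:,1]@ed))+90
        print(round(f,1),st(o)["t"],"F r,t,a",(F@er).round(1),(F@et).round(1),(F@a).round(1),"d",(d@er).round(1),(d@et).round(1),(d@a).round(1),"Ta",st(o)["Ta"],"ang",ps.round(1),"w",st(o)["w"])
        if np.linalg.norm(F)>lim: print("STOP"); break
E
python3 - <<'E'
from turn import *
from ovl import ov
turn([26,23,20,14,8,2])
cs=capture("side");ct=capture("top")
ov(cs,"s",(280,150,350,240),8,2,0,0,"s10.png",5)
ov(ct,"t",(240,170,320,240),9,2,0,0,"t10.png",5)
E
```

```text
26 23.14 F r,t,a 0.8 0.2 -1.5 d 0.2 -0.1 -0.0 Ta -0.003 ang 26.1 w 0.182
23 23.39 F r,t,a 0.5 0.3 -0.9 d 0.0 0.2 0.0 Ta -0.045 ang 23.1 w 0.181
20 23.64 F r,t,a 0.3 2.6 -1.3 d -0.4 0.7 0.1 Ta 0.043 ang 20.1 w 0.187
14 23.94 F r,t,a -1.2 1.9 -2.0 d -0.5 0.6 0.1 Ta -0.078 ang 14.2 w 0.189
8 24.24 F r,t,a -3.1 2.7 -2.3 d -0.4 0.6 0.1 Ta -0.102 ang 8.2 w 0.189
2 24.54 F r,t,a -2.6 3.2 -1.2 d -0.4 0.6 0.1 Ta -0.152 ang 2.3 w 0.19
```

View pics/s10.png

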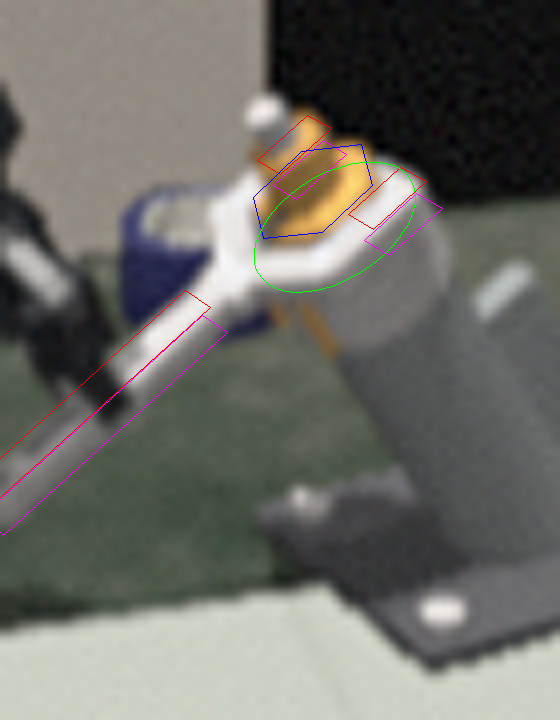

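View pics/t10.png

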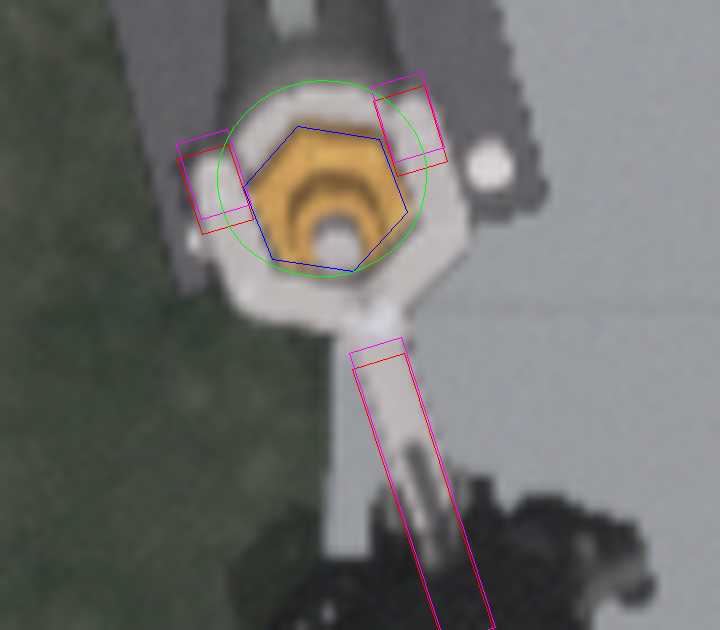

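Run:
```python
from turn import *
from ovl import ov
turn([-4,-10,-16,-22,-28,-33,-36])
cs=capture("side");ct=capture("top")
ov(cs,"s",(290,145,350,210),10,-36,0,0,"s11.png",-30)
ov(ct,"t",(250,170,310,220),12,-36,0,0,"t11.png",-30)
```

```text
-4 24.94 F r,t,a -3.6 2.7 -1.0 d -0.4 0.4 0.1 Ta -0.157 ang -3.8 w 0.188
-10 25.24 F r,t,a -4.8 3.2 -1.6 d -0.4 0.6 0.1 Ta -0.15 ang -9.8 w 0.186
-16 25.54 F r,t,a -4.6 2.9 -1.3 d -0.5 0.7 -0.0 Ta -0.156 ang -15.8 w 0.188
-22 25.84 F r,t,a -5.5 2.8 -1.8 d -0.5 0.8 -0.0 Ta -0.132 ang -21.8 w 0.184
-28 26.14 F r,t,a -5.2 2.2 -1.4 d -0.5 1.0 -0.1 Ta -0.074 ang -27.8 w 0.187
-33 26.42 F r,t,a -5.4 3.1 -0.8 d -0.6 1.2 -0.2 Ta 0.004 ang -32.8 w 0.185
-36 26.67 F r,t,a -5.8 3.4 -0.6 d -0.6 1.4 -0.2 Ta -0.017 ang -35.8 w 0.191
```

View pics/s11.png

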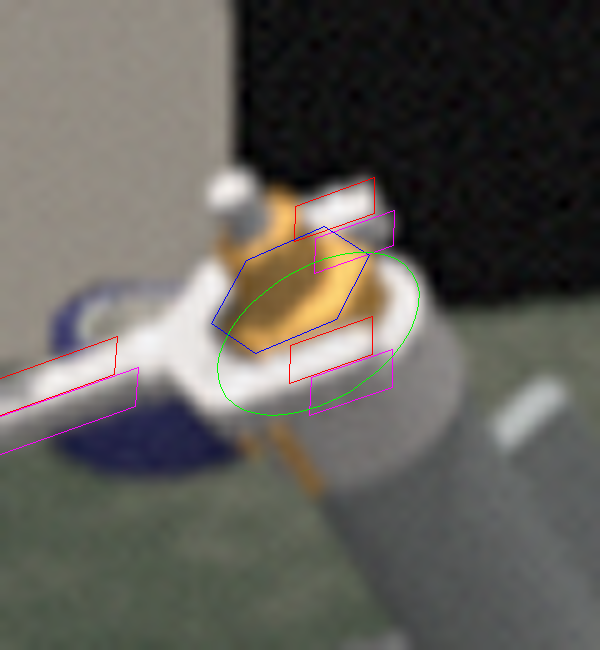

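View pics/t11.png

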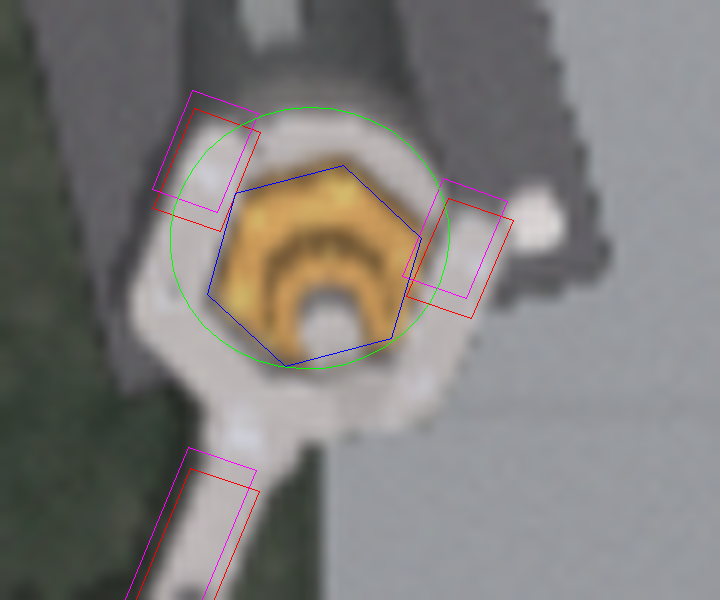

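Run:
```python
from turn import *
turn([-38,-36,-34,-33])
f=-33; g=np.radians(f); er=np.cos(g)*ed+np.sin(g)*e2; et=np.cross(a,er)
for ret in (5,12,25,42):
    p,q=wp(f,ret,0); move_straight(p,q,v=80); o=observe(); F=np.array(o["wrist_force"]); d=np.array(o["tool_pos"])-p
    print(ret,st(o)["t"],(F@er).round(1),(F@et).round(1),(F@a).round(1),(d@et).round(1))
    if np.linalg.norm(F)>20: break
p,q=wp(f,50,20); move_straight(p,q,v=120); print(np.round(observe()["joints"],2),st(observe()))
from ovl import ov
cs=capture("side");ct=capture("top")
ov(cs,"s",(290,145,350,210),10,f,50,20,"s12.png",-30)
ov(ct,"t",(250,170,310,220),12,f,50,20,"t12.png",-30)
```

```text
-38 27.02 F r,t,a -5.4 3.0 -1.1 d -0.6 1.7 -0.3 Ta 0.089 ang -37.8 w 0.188
-36 27.27 F r,t,a 0.4 1.9 -1.7 d 0.7 1.0 -0.3 Ta -0.103 ang -35.9 w 0.185
-34 27.52 F r,t,a 1.5 1.4 -1.2 d 0.6 0.3 -0.2 Ta -0.138 ang -34.0 w 0.188
-33 27.77 F r,t,a 0.9 2.1 -2.1 d 0.2 -0.0 -0.1 Ta -0.155 ang -33.0 w 0.189
5 28.02 1.8 0.8 -1.5 -0.0
12 28.27 1.4 2.1 -1.7 -0.0
25 28.57 1.4 2.9 -1.0 -0.0
42 28.93 0.1 0.1 -1.3 -0.5
[-0.53 -0.15 -0.12  2.34  0.37  0.49  0.31] {'t': 29.27, 'pos': [454.5, 210.6, 122.8], 'F': [0.4, 0.6, -1.9], 'Ta': -0.002, 'T': [-0.17, 0.72, 0.01], 'w': 0.188}
```

View pics/s12.png

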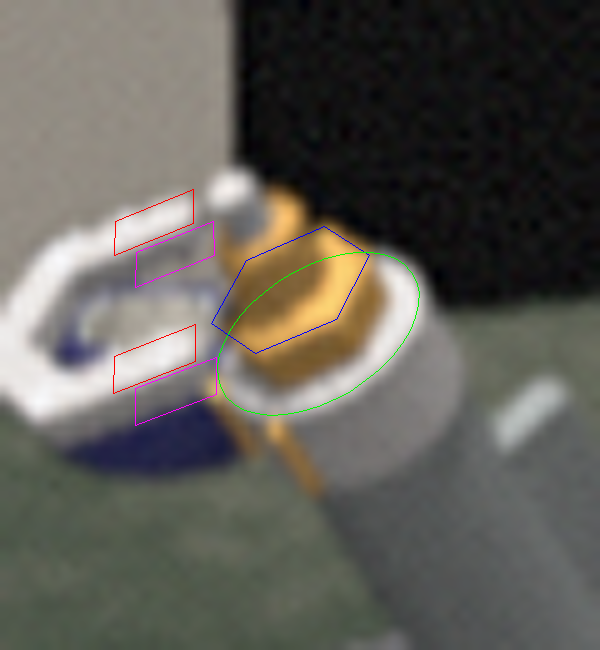

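View pics/t12.png

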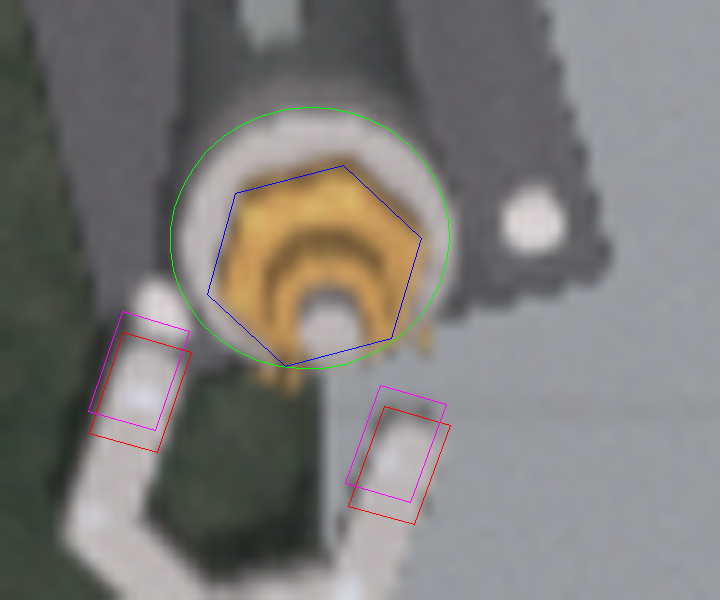

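Run:
```python
from turn import *
p,q=wp(-33,55,85); move_straight(p,q,v=150); print(st(observe()))
p2,q2=wp(29,60,40); mid=(np.array(p2)+[-10,-150,70]).tolist()
movep(mid,q2); print(st(observe()))
yw=-0.303; tz=np.array([0,0,-1.]); ty=np.array([-np.sin(yw),np.cos(yw),0]); M=np.column_stack([np.cross(ty,tz),ty,tz])
qd=Ro.from_matrix(M).as_quat().tolist()
movep([503,-340,120],qd); move_straight([503,-340,30],v=120); dwell(.3); o=observe(); print(st(o),np.round(o["joints"],2))
cs=capture("side");ct=capture("top")
crop(cs["img"],290,250,430,370,5.5,"s13.png");crop(ct["img"],340,150,480,260,5.5,"t13.png")
```

```text
{'t': 29.95, 'pos': [418.3, 203.5, 175.7], 'F': [0.2, 0.8, -2.0], 'Ta': -0.021, 'T': [-0.17, 0.7, -0.01], 'w': 0.19}
{'t': 31.82, 'pos': [467.0, -114.1, 201.6], 'F': [-0.1, -0.3, -1.2], 'Ta': 0.007, 'T': [-0.21, 0.75, 0.0], 'w': 0.186}
{'t': 34.17, 'pos': [503.3, -340.1, 30.4], 'F': [0.4, 0.3, -1.9], 'Ta': 0.021, 'T': [0.0, 0.05, 0.03], 'w': 0.19} [-0.02  0.57  0.69  1.74 -0.43  0.99  2.11]
```

View pics/s13.png

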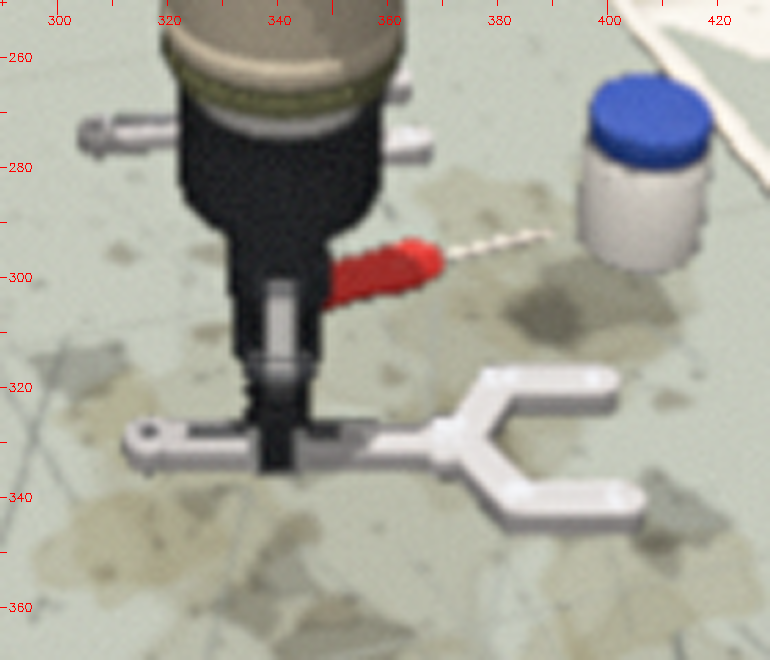

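View pics/t13.png

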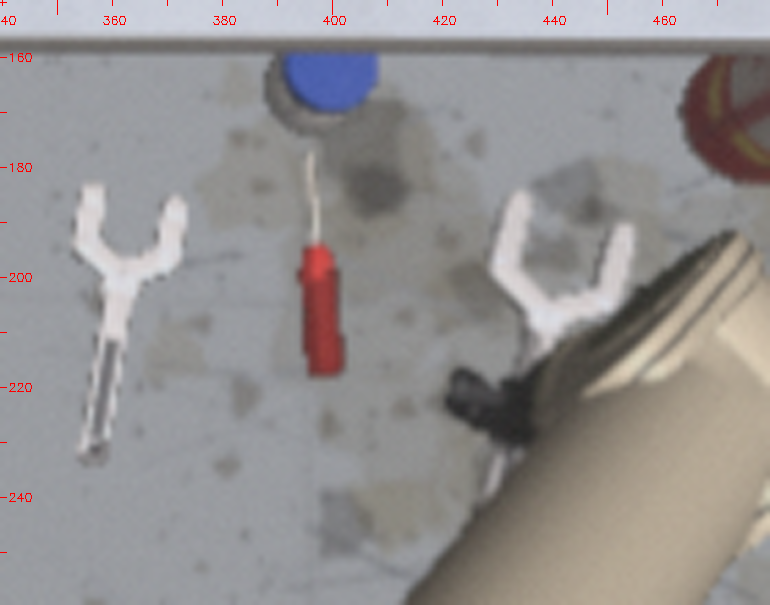

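Run:
```python
from turn import *
move_straight([503,-340,12],v=60); print(st(observe()))
for z in (9,7,6,5):
    move_straight([503,-340,z],v=20); o=observe(); print(z,st(o)["F"],st(o)["pos"])
    if o["wrist_force"][2]>1.5: break
release(); dwell(.2); move_straight([503,-340,60],v=80); move_straight([440,-340,200],v=200)
movep([380,-250,300],observe()["eef_rot"].tolist() if hasattr(observe()["eef_rot"],'tolist') else observe()["eef_rot"]); print(st(observe()))
from ovl import ov
cs=capture("side");ct=capture("top")
crop(cs["img"],290,250,430,370,5.5,"s14.png");crop(ct["img"],250,150,480,260,3.4,"t14.png")
ov(cs,"s",(290,145,350,210),10,0,500,0,"s14n.png",-30); ov(ct,"t",(250,170,310,220),12,0,500,0,"t14n.png",-30)
```

```text
{'t': 34.73, 'pos': [502.6, -339.9, 11.5], 'F': [0.8, -0.7, -2.2], 'Ta': -0.031, 'T': [0.05, 0.07, 0.0], 'w': 0.187}
9 [-0.5, 0.9, -2.2] [503.0, -340.0, 9.0]
7 [0.6, 0.6, -1.9] [503.0, -339.9, 6.9]
6 [-0.8, 0.4, -0.6] [503.0, -340.0, 6.0]
5 [-2.2, 1.2, 4.5] [503.1, -340.1, 5.4]
{'t': 39.05, 'pos': [380.5, -249.6, 299.2], 'F': [0.3, 0.5, 0.4], 'Ta': 0.049, 'T': [-0.04, -0.04, 0.03], 'w': 0.997}
```

View pics/s14.png

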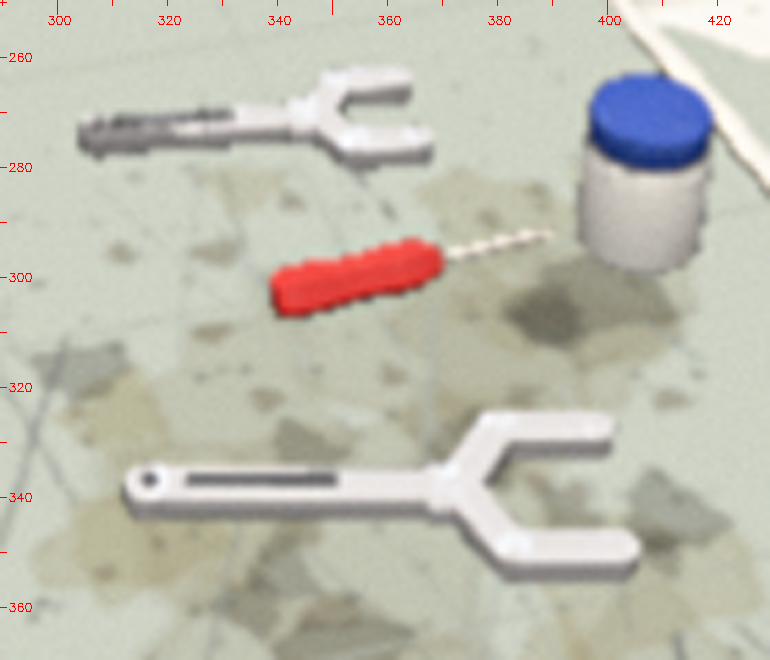

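View pics/t14.png

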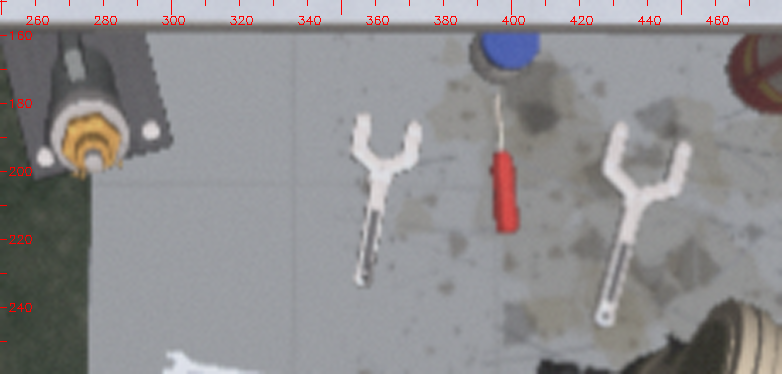

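View pics/s14n.png

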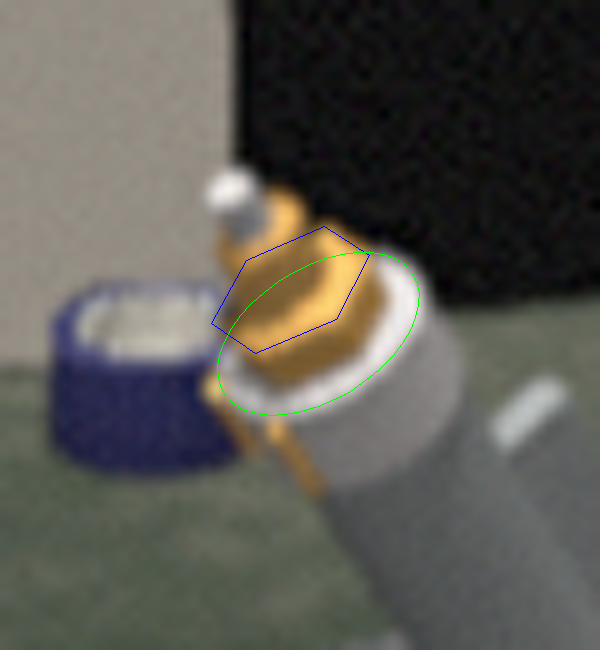

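View pics/t14n.png

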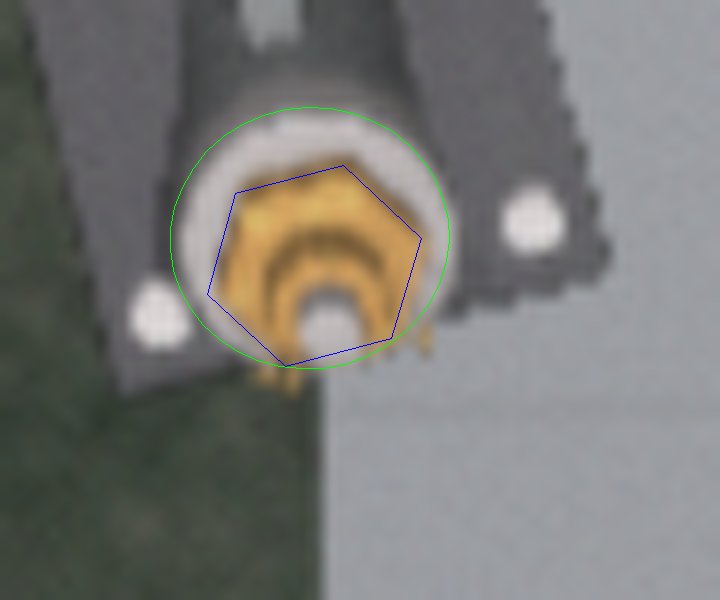

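Run:
```python
from bench import *
print(observe()["time_s"]); print(finish_job())
```

```text
39.15
the job is handed in; nothing more can be done
None
```

I ran the nut down finger-tight by its collar and let it go. I then turned it about one flat further with the fitting wrench, laid that wrench flat where it had been, and handed the job in at 39 s. No verdict was reported.

- **Finger-tight:** I stopped when the wrist torque rose from about 0 to about 0.55 N m, below the 0.7 N m that would have forced it. After release, the pointer rib stood at the single ridge.
- **One flat:** From first wrench contact to the end of the turn was about 59° (1.03 rad). The hexagon corners in the last pictures match one flat to within about 4°. I could not see the pointer rib at the end mark in the last pictures, so that figure rests on the corners and the turn angle.
- **Wrench and bench:** The last pictures show the wrench lying flat. The gripper is open and clear, with wrist force near zero. The small wrench, screwdriver, grease pot and tape roll look unmoved. The spanner was only partly in the last picture, and nothing went near it.
- **Disagreements:**
  - The image overlay of the nut is offset by about 1 mm.
  - During the running-down, the torque readings were mostly near zero or had the opposite sign to what I expected. I confirmed the stop from the pictures as well.

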